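Seat the sample jar on the shaker and lock its clamp

TASK

Push the large sample jar along the shaker's platform, never squeezing it in the gripper or lifting it, until it sits fully home in the V-shaped cradle. Then push the clamp's lever over past its dead point until it snaps into lock and the clamp's foot holds the jar down. Leave everything else standing where it is.

Things in the scene. Friction and masses are not known exactly. Their poses are not given: they have to be found in the camera images.
- shaker: Benchtop lab shaker, fixed, with a flat grey platform. Origin on the bench surface (z = 0) below the axis of the seated jar; z is up. Platform top at z = 80 mm, from x = -160 to +140 mm and y = -130 to +130 mm in its own frame. On it stand the white V cradle (see seat) and, behind the V, the steel toggle clamp: a fixed bracket from x = 60 to 120 mm, 44 mm wide, up to z = 175 mm.
- seat (a point): Point on the platform's top (80 mm above the bench) where the centre of the jar's underside lies when the jar touches both walls of the V. Same axes as the shaker: push the jar towards +x (roughly to the robot's left). V walls: 10 mm thick, 80 mm long, 25 mm high, 30 degrees either side of +x, closing behind the seat; the mouth, 100 mm wide inside at x = -28 mm, opens to -x.
- jar: Large closed steel sample jar, a plain upright cylinder of 60 mm diameter (lid rim 62 mm) and 60 mm high, 0.18 to 0.35 kg, loose on the platform. Origin at the centre of its underside. It starts 85 to 110 mm in front (-x of the shaker) of the seat and up to 25 mm to either side; it slides upright when pushed below mid-height.
- lever (a joint): Angle of the clamp's lever, rad: 0 = open (points 60 degrees up, leaning to the shaker's +x), grows as it is pushed over and down towards +x, 1.0 = locked on its stop (3 degrees above level). Dead point about 0.6: before it a spring pushes the lever back to open (about 0.35 N m at 0, falling to nothing at 0.6); past it the spring snaps it on to 1.0 and holds it there.
- lever_pivot (a point): Centre of the lever's hinge, at x = 95 mm, y = 0 of the shaker and 165 mm above the bench. The hinge axis is the shaker's y.
- lever_push (a point): Point on the centre line of the lever's round black grip (20 mm diameter, between 48 and 125 mm from the hinge), 105 mm from the hinge; moves with the lever. Push square to the lever on its upper side, the side facing up and to the shaker's -x when open. Nothing lies under the lever's swing.
- clamp_foot: Round rubber foot (22 mm) and spindle, sprung, on the end of the clamp's 72 mm hold-down bar. Origin on the bar, 24 mm behind the foot's face. The bar's pivot is at x = 72 mm of the shaker, 160 mm above the bench. Lever open: the bar stands upright, top 236 mm above the bench, foot pointing to -x. Lever locked: the bar is level to -x and the foot presses on the seated jar's lid with about 1.5 N.
- pot: Small lidded steel pot, 40 mm diameter, 30 mm high, loose on the platform to one side of the jar's way (70 to 115 mm from the middle line, either side). Not part of the job. Origin at the centre of its underside.
- beaker: Small glass beaker, 38 mm rim, 40 mm high, loose on the platform on the other side of the jar's way. Not part of the job. Origin at the centre of its underside.
- bottle: White plastic bottle, 60 mm diameter, 130 mm high, loose on the bench to the right. Origin at the centre of its underside.
- tub: Amber glass jar with a cap, 70 mm diameter, 80 mm high, loose on the bench to the left. Origin at the centre of its underside.
- mug: White mug, 76 mm rim, 85 mm high, loose on the bench beyond to the right. Origin at the centre of its underside.
- spatula: Spatula with a black handle, lying loose on the bench beyond the shaker. Origin at the middle of its underside.
Not all that is in view belongs to the job. Leave any yellow look-alike of the jar alone.

How it is judged:
By the outcome, as a careful person would: the job done as asked, in the order asked, and still so for the second after the job is handed in, with the robot touching nothing.
It also fails if it takes over 56 s, if anything falls off the work surface, if the arm or the gripper's body presses on something with over 40 N, if the wrist force passes 120 N, or if a joint passes its speed limit or range.

ROBOT

A 7-joint arm with a two-finger parallel gripper is mounted at the origin on the work surface. World frame = base frame: x ahead of the robot, y to its left, z up, the work surface at z = 0. Lengths are in m, angles in rad, forces in N, time in s.
With the tool pointing down it reaches from about 0.425 to 0.925 m from the base axis. Payload 6.8 kg.
Tool frame: the origin (TCP) lies on the mounting face of the last link; the fingertips stand 173 mm ahead of it and the grasp point (between the pads) lies 155 mm ahead of it; z points along the fingers, y is the line along which they close (so a half turn about z gives the same grasp; the last joint's range is limited). The gripper opens to 85 mm and grips with 20 to 120 N. Pads are 22 mm wide; open, the fingers measure 114 mm over their backs; the gripper's body (76 mm by 85 mm) begins 54 mm behind the grasp point. The pads swing forward as they close: fully open they stand 13 mm farther back than shut.
Start: joints at [-1.387, 0.477, 0.022, 1.555, -0.011, 1.109, -0.083], TCP at [0.194, 0.646, 0.405] pointing down, gripper open.
Joint ranges: [-2.96, 2.96], [-0.34, 2.1], [-1.41, 1.46], [0.24, 2.44], [-1.37, 4.51], [0.17, 1.92], [-2.96, 2.96]. Speed limits (rad/s): [2.39, 2.39, 3.14, 3.14, 3.14, 3.14, 3.14].

INTERFACE

Orientations are given as a unit quaternion [w, x, y, z].
In Python, from station import bot gives the robot as it stands. The module is installed in compiled form; this text tells all that it offers.
- The arm moves only by the shell command python3 -m pendant 'ROWS' [FORCE]. ROWS is JSON, a list of rows, each a list of 5 numbers: the finger opening in m, from 0 to 0.0854, then the shift along the tool's x, y, z in m, then the turn about the tool's z in degrees. In form: [[jaw, x, y, z, yaw], ...]. A call has 1 to 12 rows; each row shifts and turns the commanded pose from where the row before left it, along the tool's axes as they then stand; what a row does not reach is not made up. A row lasts 1/12 s, in which the tool goes at most 41.7 mm and 7.16 degrees, less where a joint would pass 70% of its speed; a pose out of reach is approached as far as the arm can. A call with a gripper value outside its range is refused whole. The fingers move at their own pace and stop on an object; FORCE is the grip in N (left out, the last holds). Time passes only in rows, so rows that do not move let the fingers close. It gives the time, the measured TCP pose, the force, the opening and the grip force at its end, in the units of the state.
- bot.get_obs(): the state, without advancing time (a new reading comes with each control period).
- bot.read_camera(name): name is "side" or "top" or "wrist"; returns (picture, depth): 480x640x3 uint8, blue, green, red; 480x640 float32, m along the optical axis (not along the pixel's ray), 0 where there is no reading.
- bot.camera_model(name): a dict with "intrinsics" (3x3 intrinsics, pixels), "R" (3x3) and "t" (3): a world point X has camera coordinates R X + t. Camera axes: x right, y down, z forward; pixel columns grow to the right and rows downward; lengths in m; the calibration is good to about 2 mm. A picture is of the moment at which its call begins: read the wrist's pose just before it. camera_model takes no time and is no camera call; for the wrist camera it gives the pose at the moment of the call.
- bot.hand_in(): hands the job in; it is judged then, once.
Trained networks look in the newest picture that a camera, given by its name, has taken for a name from the list of things; names that differ only in an ending like _2 or _b are one class to them, and where a whole thing is asked for, a point or a joint stands for the part that bears it (a point fixed in the world has none). Each returns a list of dicts, best first, with "score" (0 to 1); they miss things now and then, are a little off and sometimes report something else, mostly with a low value. They report only what shows in the picture. A call takes as long as a camera call. They do not tell look-alikes from the thing itself.
- bot.boxes_of(name, camera): "at" ([column, row] in pixels, amid what is visible of it).
- bot.trace(name, camera): "mask" (480x640 bool, what is visible of it) and "at" ([column, row] in pixels, amid what is visible of it).
- bot.pinpoint(name, camera): "at" ([column, row] in pixels: a listed point, or the origin of a listed thing).
The state is a dict: "t": time; "q": joint angles; "joint_vel": joint speeds; "joint_torque": joint torques, N m; "eef_pos": TCP position; "tool_rot": TCP orientation; "contact_force": force on the tool from outside, world axes, zero at the start; "torque": the same for the moment, N m; "gripper_width": opening from 0.0 (shut) to 1.0 (fully open); "grasp_force": force on a finger pad.
Only numpy, scipy, OpenCV 4.12 (cv2) and the standard library are available. Lean on these libraries where they do the work, as an engineer would, in place of code of your own. Each camera call takes 0.05 s, during which the arm holds its last target. There are 200 camera calls.

## Working session

There is one attempt and no reset: what is moved stays moved. The work goes in short steps, Python scripts to look and compute and a shell command to move; the robot and the scene stay as the last step left them, time stands still between calls to the robot, and variables do not carry over. Pictures are saved under pics/ and viewed, at most 10 in all, crops included, and the job is handed in when it is done.

```bash
mkdir -p pics; cat > h.py <<'E'
import numpy as np, cv2
from station import bot
def cam(n):
    m=bot.camera_model(n); return np.array(m["intrinsics"]),np.array(m["R"]),np.array(m["t"])
def pix(n,X):
    K,R,t=cam(n); c=K@(R@np.array(X)+t); return c[:2]/c[2]
def at_z(n,uv,z):
    K,R,t=cam(n); d=R.T@np.linalg.inv(K)@np.array([*uv,1.]); o=-R.T@t
    return o+d*(z-o[2])/d[2]
def cloud(n,depth):
    K,R,t=cam(n); v,u=np.mgrid[:480,:640]
    c=np.stack([(u-K[0,2])/K[0,0]*depth,(v-K[1,2])/K[1,1]*depth,depth],-1)
    return (c-t)@R
E
python3 - <<'E'
from h import *
o=bot.get_obs(); print(o["t"],o["eef_pos"],o["tool_rot"],o["contact_force"])
for n in ("top","side"):
    p,d=bot.read_camera(n); cv2.imwrite(f"pics/{n}0.png",p); np.save(f"{n}d.npy",d)
    K,R,t=cam(n); print(n,-R.T@t)
    P=cloud(n,d)
    for th in ("jar","pot","beaker","seat","lever_pivot","lever_push","shaker","clamp_foot"):
        for r in bot.pinpoint(th,n)[:3]:
            u=np.array(r["at"]); zz={"seat":.08,"jar":.08,"pot":.08,"beaker":.08,"lever_pivot":.165,"lever_push":.256,"shaker":0,"clamp_foot":.23}[th]
            print(th,round(r["score"],2),u.round(1),at_z(n,u,zz).round(4), P[int(u[1]),int(u[0])].round(3))
E
```

```text
0.0 [0.19407372 0.6461885  0.40371188] [-7.55648231e-05  1.45382405e-01  9.89375078e-01 -9.52055030e-04] [ 0.21047475 -0.65598536 -0.66138743]
top [0.39210191 0.0213111  1.44239325]
jar 0.95 [380.5 229.7] [ 0.6173 -0.1929  0.08  ] [ 0.623 -0.195  0.06 ]
jar 0.79 [385.5 276.3] [ 0.4836 -0.2048  0.08  ] [ 0.486 -0.208  0.054]
jar 0.56 [325.3 267.1] [ 0.5089 -0.0342  0.08  ] [ 0.504 -0.031  0.144]
pot 0.44 [300.2 296.7] [0.4254 0.0363 0.08  ] [0.427 0.037 0.107]
pot 0.36 [315.4 224.8] [ 0.6304 -0.0058  0.08  ] [ 0.632 -0.005  0.085]
beaker 0.49 [313.  226.3] [0.626  0.0011 0.08  ] [0.624 0.001 0.099]
seat 0.66 [291.  260.3] [0.5278 0.0631 0.08  ] [0.528 0.063 0.083]
lever_pivot 0.66 [263.1 243.1] [0.565  0.1354 0.165 ] [0.565 0.136 0.166]
lever_push 0.79 [236.1 235.1] [0.5724 0.1946 0.256 ] [0.57  0.192 0.275]
shaker 0.67 [297.8 262.8] [0.5283 0.0451 0.    ] [0.523 0.046 0.081]
shaker 0.2 [327.6 265.6] [ 0.5203 -0.0444  0.    ] [ 0.509 -0.036  0.141]
clamp_foot 0.6 [269.2 245.8] [0.5494 0.1141 0.23  ] [0.551 0.114 0.236]
clamp_foot 0.3 [314.2 225.7] [6.018e-01 3.000e-04 2.300e-01] [ 0.63  -0.002  0.08 ]
side [ 0.06450272 -0.75731884  0.82128282]
jar 0.93 [392.1 320.4] [ 0.5803 -0.2509  0.08  ] [ 0.606 -0.225  0.044]
jar 0.72 [349.9 350.4] [ 0.4558 -0.2645  0.08  ] [ 0.476 -0.236  0.039]
pot 0.82 [262.7 273.2] [0.4258 0.0499 0.08  ] [0.415 0.03  0.099]
beaker 0.57 [342.2 256.9] [ 0.6228 -0.0111  0.08  ] [ 0.612 -0.025  0.097]
seat 0.73 [299.9 256.2] [0.536  0.0539 0.08  ] [0.534 0.055 0.081]
lever_pivot 0.98 [288.7 210.9] [0.559  0.1389 0.165 ] [0.545 0.116 0.185]
lever_push 0.51 [280.5 168.4] [0.5782 0.2025 0.256 ] [0.569 0.187 0.266]
shaker 0.91 [299.4 278.5] [0.5348 0.0609 0.    ] [ 0.488 -0.018  0.081]
clamp_foot 0.53 [289.7 192.1] [0.5567 0.1231 0.23  ] [0.544 0.103 0.244]
```

```bash
python3 - <<'E'
import cv2
a=cv2.imread("pics/top0.png")[170:350,200:440]; cv2.imwrite("pics/top0c.png",cv2.resize(a,None,fx=3.3,fy=3.3,interpolation=2))
E
```

```text
(no output)
```

View pics/top0c.png

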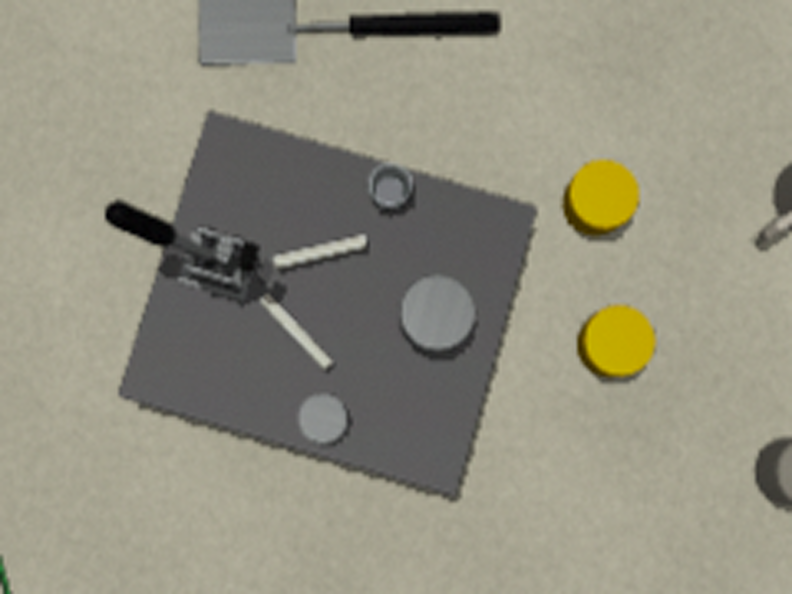

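View pics/side0.png

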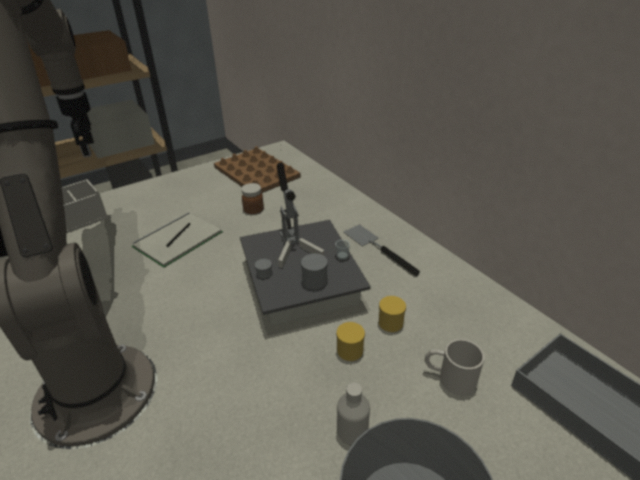

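In the top crop, the steel jar sits on the platform at about (438,314), full image (333,265). The two yellow jars stand on the bench at full-image (382,229) and (387,273), so they are look-alikes. The steel one on the platform fits the description. The crop also shows the V opening towards the jar, the pot (298,297) and beaker (318,226) beside the path, and the lever leaning left. Next I'll fit the shaker frame and the jar from the depth cloud.

```bash
python3 - <<'E'
from h import *
d=np.load("topd.npy"); P=cloud("top",d).reshape(-1,3)
reg=(P[:,0]>.33)&(P[:,0]<.72)&(P[:,1]>-.16)&(P[:,1]<.26)
pl=P[reg&(abs(P[:,2]-.08)<.008)|reg&(P[:,2]>.095)&(P[:,1]<.1)]
print("plat z",np.median(P[reg&(abs(P[:,2]-.08)<.008),2]))
(c,s,a)=cv2.minAreaRect((pl[:,:2]*1000).astype(np.float32)); print("rect",c,s,a)
# inner-edge aware: yaw from long-side; candidates
seat=np.array([.531,.059]);piv=np.array([.562,.137])
print("net yaw",np.degrees(np.arctan2(*(piv-seat)[::-1])))
for lo in (.125,.105):
  for nm,ctr in (("jar",(.505,-.035)),("pot",(.427,.037)),("beaker",(.626,.0))):
    m=(np.hypot(P[:,0]-ctr[0],P[:,1]-ctr[1])<.045)&(P[:,2]>lo-.01)
    if m.sum()>8:
        (cc,r)=cv2.minEnclosingCircle((P[m,:2]*1000).astype(np.float32)); print(nm,lo,m.sum(),cc,r,P[m].mean(0).round(4),np.percentile(P[m,2],90))
E
```

```text
plat z 0.07955368302588631
rect (528.6349487304688, 38.763092041015625) (300.69317626953125, 260.7874755859375) 73.87886810302734
net yaw 68.32535088097585
jar 0.125 397 (512.3741455078125, -50.33206558227539) 30.74590301513672 [ 0.5116 -0.0497  0.1399] 0.14346618647894233
pot 0.125 1252 (406.52593994140625, 38.396881103515625) 22.360271453857422 [0.3922 0.0214 1.4392] 1.4423932486786628
beaker 0.125 45 (622.8999633789062, -12.401150703430176) 18.399463653564453 [ 0.6248 -0.0125  0.1197] 0.1246147897690933
jar 0.105 399 (512.3741455078125, -50.33206558227539) 30.74590301513672 [ 0.5115 -0.0496  0.1397] 0.14346514213052455
pot 0.105 1420 (431.36083984375, 33.24453353881836) 41.03264617919922 [0.3964 0.024  1.2819] 1.4423932486786628
beaker 0.105 80 (622.8999633789062, -12.401150703430176) 18.399463653564453 [ 0.6257 -0.0128  0.1136] 0.12185711781582353
```

```bash
cat >> h.py <<'E'
# shaker frame (seat origin xy, yaw)
SEAT=np.array([.5314,.0484]); YAW=np.radians(73.9); U=np.array([np.cos(YAW),np.sin(YAW)]); V=np.array([-U[1],U[0]])
def sh(p): p=np.asarray(p)[...,:2]-SEAT; return np.stack([p@U,p@V],-1)
def st():
    from scipy.spatial.transform import Rotation as Rn
    o=bot.get_obs(); w=o["tool_rot"]; M=Rn.from_quat([w[1],w[2],w[3],w[0]]).as_matrix()
    h=np.degrees(np.arctan2(M[1,0],M[0,0]))
    print("t",round(o["t"],2),"TCP sh",(sh(o["eef_pos"])*1000).round(1),"z",round(o["eef_pos"][2]*1000,1),"xhead-yaw",round(h-73.9,2),"F",np.round(o["contact_force"],1),"w",round(o["gripper_width"],2),"q",np.round(o["q"],2))
E
python3 - <<'E'
from h import *
d=np.load("topd.npy"); P=cloud("top",d).reshape(-1,3); s=sh(P)*1000
m=(P[:,2]>.09)&(P[:,2]<.115)&(abs(s[:,1])<60)&(s[:,0]>-50)&(s[:,0]<45)
for sg in (1,-1):
    q=s[m&(sg*s[:,1]>12)]; vx,vy,x0,y0=cv2.fitLine(q.astype(np.float32),cv2.DIST_HUBER,0,.01,.01).ravel()
    print(len(q),"ang",np.degrees(np.arctan(vy/vx)),"y at x=0",y0-x0*vy/vx, q[:,0].min())
E
python3 -m pendant '[[0.04,0,0,0,7],[0.04,0,0,0,7],[0.04,0,0,0,7],[0.04,0,0,0,7],[0.04,0,0,0,7],[0.04,0,0,0,7],[0.04,0,0,0,7],[0.04,0,0,0,7],[0.04,0,0,0,7],[0.04,0,0,0,7],[0.04,0,0,0,7],[0.04,0,0,0,7]]' 20
python3 -c "from h import *; st()"
```

```text
108 ang -29.167625 y at x=0 40.4265 -27.068621926088497
117 ang 30.169798 y at x=0 -38.90184 -26.125085270152393
t: 1.9
eef_pos: [0.1941, 0.6465, 0.4048]
tool_rot: [-0.0, 0.772, 0.636, 0.0]
contact_force: [-0.0, 0.6, -0.4]
gripper_width: 0.469
grasp_force: 0.0
t 1.9 TCP sh [481.1 489.9] z 404.8 xhead-yaw 5.04 F [-0.   0.6 -0.4] w 0.47 q [-1.61  0.49  0.35  1.57 -0.18  1.11 -1.42]
```

```bash
python3 -m pendant '[[0.04,0,0,0,5],[0.04,-0.025,0.027,0,0],[0.04,-0.025,0.027,0,0],[0.04,-0.025,0.027,0,0],[0.04,-0.025,0.027,0,0],[0.04,-0.025,0.027,0,0],[0.04,-0.025,0.027,0,0],[0.04,-0.025,0.027,0,0],[0.04,-0.025,0.027,0,0],[0.04,-0.025,0.027,0,0],[0.04,-0.025,0.027,0,0],[0.04,-0.025,0.027,0,0]]' >/dev/null
python3 -c "from h import *; st()"
```

```text
t 2.9 TCP sh [206.7 190. ] z 405.0 xhead-yaw 0.39 F [0.1 0.5 0.5] w 0.47 q [-1.21  0.21  0.52  1.98 -0.12  0.98 -0.9 ]
```

```bash
python3 -m pendant '[[0.04,-0.03,0.0165,0,0],[0.04,-0.03,0.0165,0,0],[0.04,-0.03,0.0165,0,0],[0.04,-0.03,0.0165,0,0],[0.04,-0.03,0.0165,0,0],[0.04,-0.03,0.0165,0,0],[0.04,-0.03,0.0165,0,0],[0.04,-0.03,0.0165,0,0],[0.04,-0.03,0.0165,0,0],[0.04,-0.03,0.0165,0,0],[0.04,-0.03,0.0165,0,0],[0.04,-0.03,0.0165,0,0]]' >/dev/null
python3 - <<'E'
from h import *
st(); p,d=bot.read_camera("wrist"); cv2.imwrite("pics/w1.png",p); st(); 
P=cloud("wrist",d); 
for r in bot.trace("jar","wrist")[:3]:
    Q=P[r["mask"]&(d>0)]; l=Q[Q[:,2]>.132]; print(r["score"],r["at"],len(l), (sh(l).mean(0)*1000) if len(l) else 0, l[:,2].mean() if len(l) else Q.mean(0))
E
```

```text
t 3.9 TCP sh [-152.1   -9.9] z 405.0 xhead-yaw 0.4 F [ 0.9  1.2 -1.2] w 0.47 q [-0.58  0.25  0.78  1.99 -0.21  0.99  0.03]
t 3.95 TCP sh [-158.5  -12. ] z 405.8 xhead-yaw -0.03 F [ 1.4 -5.1  1.5] w 0.47 q [-0.57  0.25  0.79  1.98 -0.21  0.99  0.03]
0.89 [343.3, 314.3] 0 0 [ 0.49541995 -0.20938404  0.05217145]
0.75 [316.2, 147.5] 9276 [-103.65166109  -12.58642531] 0.14139673980075984
0.63 [483.7, 264.6] 0 0 [ 0.62283957 -0.20117951  0.05313326]
```

View pics/w1.png

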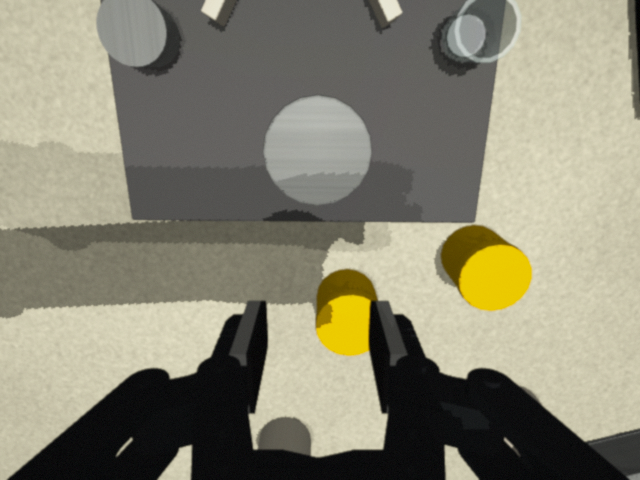

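The jar is at (318,150) in the wrist view. The yellow ones at (347,312) and (490,270) are on the bench behind the fingers and well below the push height. I'll measure again now that the arm is at rest.

```bash
cat >> h.py <<'E'
def jarw():
    p,d=bot.read_camera("wrist"); P=cloud("wrist",d)
    for r in bot.trace("jar","wrist")[:3]:
        l=P[r["mask"]&(d>0)]; l=l[l[:,2]>.13]
        if len(l)>500:
            c,rad=cv2.minEnclosingCircle((sh(l)*1000).astype(np.float32)); print("jar lid",(sh(l).mean(0)*1000).round(1),"circ",np.round(c,1),round(rad,1),"z",l[:,2].mean().round(4))
    return p,d
E
python3 -c "
from h import *
jarw(); st()"
python3 -m pendant '[[0.04,0,0,0.01,0],[0.04,0,0,0.02,0],[0.04,0,0,0.02,0],[0.04,0,0,0.02,0],[0.04,0,0,0.02,0],[0.04,0,0,0.02,0],[0.04,0,0,0.02,0],[0.04,0,0,0.01,0],[0.04,0,0,0.007,0],[0.04,0,0,0,0]]'
python3 -c "from h import *; st()"
```

```text
jar lid [-93.4  -7.6] circ [-94.7  -7.7] 31.1 z 0.1404
t 4.1 TCP sh [-151.5   -9.5] z 404.7 xhead-yaw 0.23 F [-0.2  0.8 -0.5] w 0.47 q [-0.58  0.25  0.78  1.99 -0.21  0.99  0.02]
t: 4.93
eef_pos: [0.4982, -0.0979, 0.2565]
tool_rot: [-0.001, 0.797, 0.604, -0.001]
contact_force: [-1.2, 0.7, 0.2]
gripper_width: 0.462
grasp_force: 0.0
t 4.93 TCP sh [-149.8   -8.7] z 256.5 xhead-yaw 0.46 F [-1.2  0.7  0.2] w 0.46 q [-0.42  0.48  0.63  2.11 -0.44  0.69  0.22]
```

```bash
python3 -m pendant '[[0.04,0.004,0,0,0],[0.04,0.005,0,0,0],[0.04,0.005,0,0,0],[0.04,0.005,0,0,0],[0.04,0.005,0,0,0],[0.04,0.005,-0.001,0,0],[0.04,0.005,-0.001,0,0],[0.04,0.005,-0.001,0,0],[0.04,0.005,-0.001,0,0],[0.04,0.005,-0.001,0,0],[0.04,0.005,-0.001,0,0],[0.04,0,0,0,0]]'
python3 - <<'E'
from h import *
st(); p,d=jarw(); cv2.imwrite("pics/w2.png",p)
E
```

```text
t: 5.93
eef_pos: [0.5076, -0.0439, 0.2575]
tool_rot: [-0.0, 0.797, 0.604, 0.0]
contact_force: [0.1, -1.3, -0.9]
gripper_width: 0.468
grasp_force: 0.0
t 5.93 TCP sh [-95.2  -2.7] z 257.5 xhead-yaw 0.47 F [ 0.1 -1.3 -0.9] w 0.47 q [-0.53  0.48  0.63  2.1  -0.44  0.69  0.12]
jar lid [-56.5  -2.3] circ [-61.5  -0.6] 33.2 z 0.1406
```

View pics/w2.png

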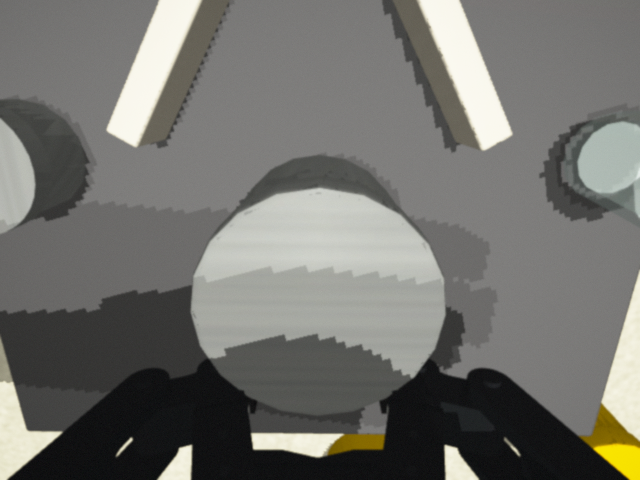

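```bash
python3 -m pendant '[[0.04,0.005,-0.0003,0,0],[0.04,0.005,-0.0003,0,0],[0.04,0.005,-0.0003,0,0],[0.04,0.005,-0.0003,0,0],[0.04,0.005,-0.0003,0,0],[0.04,0.005,-0.0003,0,0],[0.04,0.005,-0.0003,0,0],[0.04,0.005,-0.0003,0,0],[0.04,0.005,0,0,0],[0.04,0.004,0,0,0],[0.04,0,0,0,0]]'
python3 -c "
from h import *
st(); jarw()"
python3 -m pendant '[[0.04,0.002,0,0,0],[0.04,0.002,0,0,0],[0.04,0.002,0,0,0],[0.04,0,0,0,0]]'
python3 -c "
from h import *
st(); jarw()"
```

```text
t: 6.95
eef_pos: [0.5187, 0.0038, 0.2576]
tool_rot: [-0.0, 0.797, 0.604, 0.0]
contact_force: [0.5, -0.0, 0.9]
gripper_width: 0.467
grasp_force: 0.0
t 6.95 TCP sh [-46.4  -0.2] z 257.6 xhead-yaw 0.47 F [ 0.5 -0.   0.9] w 0.47 q [-0.62  0.49  0.63  2.08 -0.45  0.7   0.03]
jar lid [-7.6  0.3] circ [-12.4   2.6] 33.5 z 0.1407
t: 7.38
eef_pos: [0.5201, 0.0086, 0.2577]
tool_rot: [-0.0, 0.797, 0.604, 0.0]
contact_force: [-1.0, -2.4, 0.7]
gripper_width: 0.468
grasp_force: 0.0
t 7.38 TCP sh [-41.4  -0.2] z 257.7 xhead-yaw 0.39 F [-1.  -2.4  0.7] w 0.47 q [-0.63  0.5   0.63  2.08 -0.45  0.7   0.02]
jar lid [-2.6  0.2] circ [-7.6 -1.8] 33.5 z 0.1407
```

```bash
for i in 1 2 3; do python3 -m pendant '[[0.04,0.001,0,0,0],[0.04,0.001,0,0,0],[0.04,0,0,0,0]]' >/dev/null; python3 -c "
from h import *
st()"; done; python3 -c "
from h import *
jarw()"
```

```text
t 7.73 TCP sh [-39.5  -0.2] z 257.7 xhead-yaw 0.39 F [-0.  -1.2  0.5] w 0.47 q [-0.63  0.5   0.63  2.08 -0.45  0.7   0.01]
t 7.98 TCP sh [-37.4  -0.2] z 257.7 xhead-yaw 0.4 F [-1.1 -2.   0.4] w 0.47 q [-0.63  0.5   0.63  2.08 -0.45  0.7   0.01]
t 8.23 TCP sh [-35.4  -0.2] z 257.7 xhead-yaw 0.4 F [-0.3 -1.7  0.1] w 0.47 q [-0.64  0.5   0.63  2.07 -0.45  0.7   0.01]
jar lid [3.5 0.2] circ [-2.9  0.7] 34.1 z 0.1407
```

```bash
for i in 1 2 3; do python3 -m pendant '[[0.04,0.001,0,0,0],[0.04,0,0,0,0]]' >/dev/null; python3 -c "
from h import *
st()"; done; python3 -c "
from h import *
p,d=jarw(); cv2.imwrite('pics/w3.png',p)"
```

```text
t 8.5 TCP sh [-34.5  -0.2] z 257.7 xhead-yaw 0.39 F [-0.7 -1.5  1.1] w 0.47 q [-0.64  0.5   0.63  2.07 -0.45  0.7   0.  ]
t 8.67 TCP sh [-33.5  -0.2] z 257.7 xhead-yaw 0.39 F [-1.1 -1.5  0.3] w 0.47 q [-0.64  0.5   0.63  2.07 -0.45  0.7   0.  ]
t 8.83 TCP sh [-32.6  -0.1] z 257.7 xhead-yaw 0.39 F [-1.4 -1.2  1.5] w 0.47 q [-0.64  0.5   0.63  2.07 -0.45  0.7   0.  ]
jar lid [6.3 0.3] circ [2.7 0.2] 31.4 z 0.1408
```

View pics/w3.png

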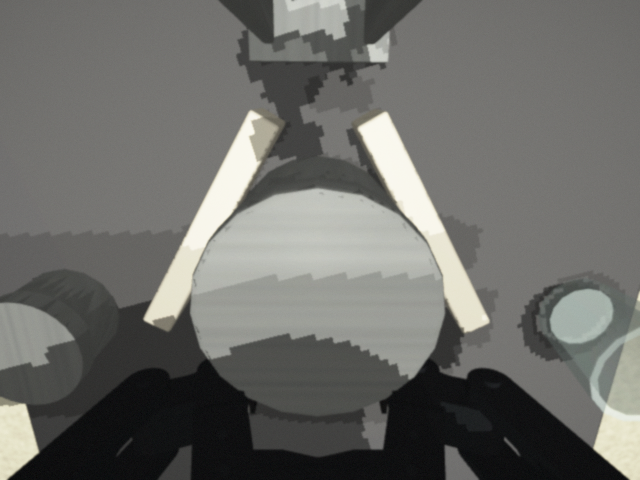

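```bash
for i in 1 2 3; do python3 -m pendant '[[0.04,0.001,0,0,0],[0.04,0,0,0,0],[0.04,0,0,0,0]]' >/dev/null; python3 -c "
from h import *
st()"; done; python3 -c "
from h import *
jarw()"
```

```text
t 9.18 TCP sh [-31.9  -0.1] z 257.7 xhead-yaw 0.36 F [-1.2 -4.5  2.6] w 0.47 q [-0.64  0.5   0.63  2.07 -0.45  0.7  -0.  ]
t 9.43 TCP sh [-31.4  -0.1] z 257.7 xhead-yaw 0.34 F [-2.1 -5.3  3.8] w 0.47 q [-0.64  0.5   0.63  2.07 -0.45  0.7  -0.  ]
t 9.68 TCP sh [-31.1  -0.1] z 257.8 xhead-yaw 0.31 F [-3.7 -6.6  4.8] w 0.47 q [-0.65  0.5   0.63  2.07 -0.45  0.71 -0.  ]
jar lid [7.  0.4] circ [ 0.6 -0.7] 34.4 z 0.141
```

Force rises and the TCP lags, so the jar has met the walls. I'll back off and check that it sits flat and fully home.

```bash
python3 -m pendant '[[0.04,-0.001,0,0,0],[0.04,-0.001,0,0,0],[0.04,-0.001,0,0,0],[0.04,-0.002,0,0,0],[0.04,-0.005,0,0,0],[0.04,-0.012,0,0,0],[0.04,-0.02,0,0,0],[0.04,-0.02,0,0,0],[0.04,0,0,0,0],[0.04,0,0,0,0],[0.04,0,0,0,0]]' >/dev/null
python3 - <<'E'
from h import *
st(); p,d=jarw(); cv2.imwrite("pics/w4.png",p)
P=cloud("wrist",d).reshape(-1,3); s=sh(P)*1000
l=P[(P[:,2]>.132)&(P[:,2]<.15)&(np.hypot(s[:,0],s[:,1])<45)]; A=np.c_[sh(l)*1000,np.ones(len(l))]
print("lid slope",np.linalg.lstsq(A,l[:,2]*1000,rcond=None)[0])
m=(P[:,2]>.1)&(P[:,2]<.112)&(abs(s[:,1])<60)&(s[:,0]>-35)&(s[:,0]<45)
for sg in (1,-1):
    q=s[m&(sg*s[:,1]>12)&(np.hypot(s[:,0],s[:,1])>32)]; vx,vy,x0,y0=cv2.fitLine(q.astype(np.float32),cv2.DIST_HUBER,0,.01,.01).ravel()
    print(len(q),"ang",np.degrees(np.arctan(vy/vx)),"y at x=0",y0-x0*vy/vx)
# top cam as well
p,d=bot.read_camera("top"); P=cloud("top",d).reshape(-1,3); s=sh(P)*1000
l=s[(P[:,2]>.125)&(P[:,2]<.15)&(np.hypot(s[:,0],s[:,1])<45)]; print("top lid",len(l),l.mean(0),cv2.minEnclosingCircle(l.astype(np.float32)))
E
```

```text
t 10.7 TCP sh [-91.7  -0.6] z 257.8 xhead-yaw 0.36 F [ 0.1  0.8 -0.4] w 0.47 q [-0.54  0.48  0.63  2.11 -0.44  0.69  0.11]
lid slope [9.87426867e-04 7.66324840e-04 1.40744060e+02]
3507 ang -20.180767 y at x=0 45.11205
3582 ang 20.618626 y at x=0 -43.5225
top lid 410 [-0.55281789  0.81579056] ((-0.38217076659202576, 0.1769004464149475), 31.142578125)
```

View pics/w4.png

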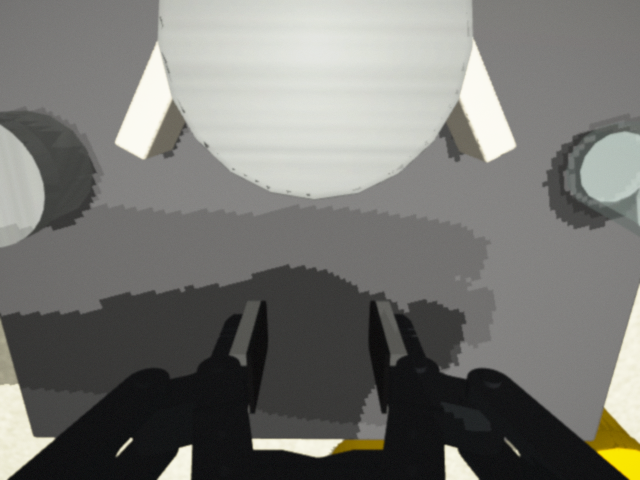

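The jar sits flat and centred between the walls, its near edge at (315,197), with a lid slope near 0. The top camera puts it at (-0.4,0.2) mm from the seat. Next I'll close the fingers, rise, and go over to the lever.

```bash
python3 -m pendant '[[0.04,0,0,-0.028,0],[0.04,0,0,-0.028,0],[0.04,0,0,-0.028,0],[0.04,0,0,-0.028,0],[0,0.026,0,-0.028,0],[0,0.026,0,-0.028,0],[0,0.026,0,-0.028,0],[0,0.026,0,-0.028,0],[0,0.026,0,0,0],[0,0.026,0,0,0],[0,0.026,0,0,0],[0,0.025,0,0,0]]' >/dev/null
python3 -m pendant '[[0,0,0,0,0],[0,0,0,0,0]]' >/dev/null
python3 - <<'E'
from h import *
st(); bot.read_camera("side"); 
for n in ("side","top"):
    p,d=bot.read_camera(n); cv2.imwrite(f"pics/{n}5.png",p)
    for th,z in (("lever_push",.256),("lever_pivot",.165)):
        for r in bot.pinpoint(th,n)[:1]: print(n,th,r["score"],np.round(r["at"]),(sh(at_z(n,r["at"],z))*1000).round(1))
a=cv2.imread("pics/side5.png")[120:300,200:440]; cv2.imwrite("pics/side5c.png",cv2.resize(a,None,fx=3.3,fy=3.3,interpolation=2))
E
```

```text
t 12.02 TCP sh [117.7   1.7] z 481.1 xhead-yaw 0.63 F [ 0.2 -0.8 -0.2] w 0.0 q [-0.96  0.31  0.73  1.72 -0.22  1.19 -0.44]
side lever_push 0.65 [282. 171.] [146.7  -3.2]
top lever_pivot 0.6 [263. 244.] [93.3 -5. ]
```

View pics/side5c.png

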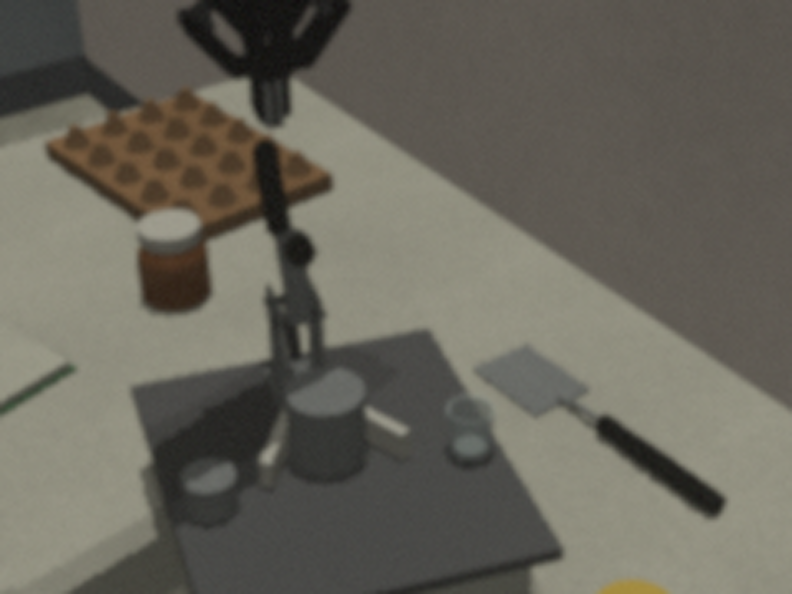

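Fingertips at crop (272,122) stand just above the lever's tip (265,150). Now I'll lower on its upper (-x) side, then follow the arc.

```bash
python3 -m pendant '[[0,0,0.001,0.01,0],[0,0,0,0.01,0],[0,0,0,0.01,0],[0,0,0,0.011,0],[0,0,0,0,0],[0,0.005,0,0.003,0],[0,0.005,0,0.003,0],[0,0.005,0,0.003,0],[0,0.005,0,0.003,0],[0,0.005,0,0.003,0],[0,0,0,0,0]]'
python3 -c "from h import *; st()"
```

```text
t: 13.28
eef_pos: [0.5708, 0.1845, 0.4256]
tool_rot: [0.0, 0.797, 0.604, 0.0]
contact_force: [0.6, -1.4, 3.8]
gripper_width: 0.001
grasp_force: 1.8
t 13.28 TCP sh [ 1.417e+02 -1.000e-01] z 425.6 xhead-yaw 0.46 F [ 0.6 -1.4  3.8] w 0.0 q [-0.94  0.39  0.7   1.75 -0.28  1.09 -0.42]
```

```bash
python3 -m pendant '[[0,0.004,0,0.003,0],[0,0.004,0,0.003,0],[0,0.004,0,0.003,0],[0,0.004,0,0.003,0],[0,0.003,0,0.0035,0],[0,0.003,0,0.0035,0],[0,0.003,0,0.0035,0],[0,0.003,0,0.0035,0],[0,0,0,0,0]]'
python3 -c "from h import *; st()"
python3 -m pendant '[[0,0.003,0,0.005,0],[0,0.003,0,0.005,0],[0,0.003,0,0.005,0],[0,0.002,0,0.005,0],[0,0.001,0,0.005,0],[0,0,0,0,0]]'
python3 -c "
from h import *
st(); p,d=bot.read_camera('side')
a=p[120:300,200:440]; cv2.imwrite('pics/side6c.png',cv2.resize(a,None,fx=3.3,fy=3.3,interpolation=2))"
```

```text
t: 14.03
eef_pos: [0.5775, 0.2112, 0.3984]
tool_rot: [-0.0, 0.797, 0.604, -0.001]
contact_force: [-0.0, 0.4, 1.4]
gripper_width: 0.004
grasp_force: 0.5
t 14.03 TCP sh [169.2   0.8] z 398.4 xhead-yaw 0.44 F [-0.   0.4  1.4] w 0.0 q [-0.95  0.45  0.68  1.75 -0.32  1.06 -0.44]
t: 14.53
eef_pos: [0.5807, 0.2221, 0.3731]
tool_rot: [-0.0, 0.797, 0.604, -0.001]
contact_force: [-0.1, 0.4, -0.4]
gripper_width: -0.002
grasp_force: 0.0
t 14.53 TCP sh [180.6   0.8] z 373.1 xhead-yaw 0.41 F [-0.1  0.4 -0.4] w -0.0 q [-0.94  0.49  0.66  1.75 -0.34  1.02 -0.43]
```

View pics/side6c.png

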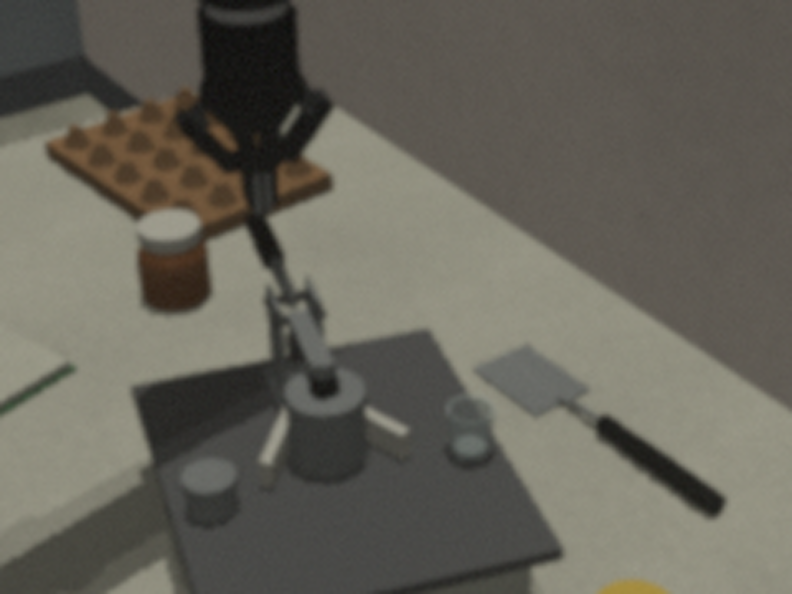

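It snapped: the lever is down, the bar is level and the foot is on the lid at crop (323,380), with no force on the tool. I'll retreat upward and check the final state.

```bash
python3 -m pendant '[[0,0,0,-0.01,0],[0,0,0,-0.02,0],[0,0,0,-0.025,0],[0,0.02,0,-0.025,0],[0,0.03,0,-0.02,0],[0,0.03,0,0,0],[0,0.03,0,0,0],[0,0.03,0,0,0],[0,0,0,0,0],[0,0,0,0,0],[0,0,0,0,0]]' >/dev/null
python3 - <<'E'
from h import *
st(); p,d=bot.read_camera("top"); P=cloud("top",d).reshape(-1,3); s=sh(P)*1000
for a,b in ((-35,-15),(0,20),(30,60),(145,165),(180,205),(205,225)):
    m=(s[:,0]>a)&(s[:,0]<b)&(abs(s[:,1])<7)&(P[:,2]<.3); print(a,b,m.sum(),"z top mm",np.percentile(P[m,2]*1000,[50,90]).round(1) if m.sum() else None)
l=s[(P[:,2]>.13)&(P[:,2]<.148)&(np.hypot(s[:,0],s[:,1])<40)]; print("lid",len(l),cv2.minEnclosingCircle(l.astype(np.float32)))
for th in ("pot","beaker"):
    print(th,[(round(r["score"],2),np.round(r["at"],1)) for r in bot.pinpoint(th,"top")[:2]])
a=p[170:350,200:440]; cv2.imwrite('pics/top7c.png',cv2.resize(a,None,fx=3.3,fy=3.3,interpolation=2))
E
```

```text
t 15.5 TCP sh [319.5   0.7] z 475.4 xhead-yaw 0.33 F [ 0.2 -0.4  0. ] w 0.0 q [-1.02  0.56  0.66  1.4  -0.35  1.3  -0.62]
-35 -15 41 z top mm [138.9 142.2]
0 20 39 z top mm [164.2 167.6]
30 60 76 z top mm [163.6 167.4]
145 165 61 z top mm [174.4 178.4]
180 205 82 z top mm [175.1 180.7]
205 225 51 z top mm [  2.4 180.4]
lid 315 ((-0.3962235152721405, 0.1079963818192482), 31.207088470458984)
pot [(0.61, array([300. , 296.2]))]
beaker [(0.67, array([314.2, 225.2]))]
```

View pics/top7c.png

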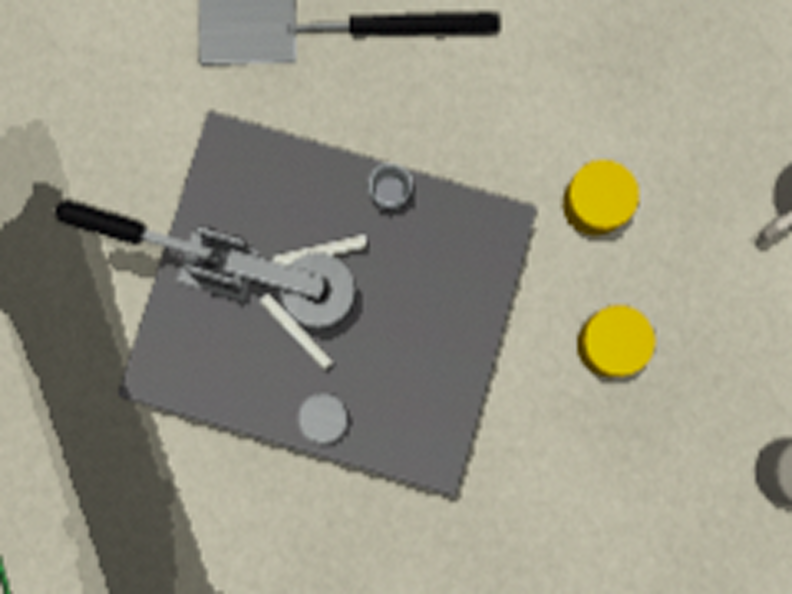

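The top view shows the jar in the V at (318,292) with the foot on its lid. The lever is down at (100,222), and its measured height matches about 3° above level, so it is locked. The pot, beaker, spatula and yellow jars haven't moved.

```bash
python3 -c "
from station import bot
print(bot.hand_in())"
```

```text
the job is handed in; nothing more can be done
None
```

I pushed the jar fully home in the V and snapped the clamp lever into lock with the foot on the lid. The top view before hand-in showed the pot, beaker, spatula and yellow jars unmoved, and I handed the job in at about 15.6 s.

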